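# Key a filter cartridge into the leak-test cup

### The arm

A 6-joint arm with a two-finger parallel gripper is mounted at the origin on the work surface. World frame = base frame: x ahead of the robot, y to its left, z up, the work surface at z = 0. Lengths are in mm, angles in rad, forces in N, time in s.
With the tool pointing down it reaches from about 350 to 975 mm from the base axis. Payload 7.1 kg.
Tool frame: the origin (TCP) lies at the very end of the fingers, on their centre line; the grasp point (between the pads) lies 19 mm behind it; y points along the fingers, x is the direction in which the jaws open and shut, and the axes are right-handed (so a half turn about y gives the same grasp; the last joint's range is limited). The gripper opens to 88 mm and grips with 3 to 60 N. Pads are 20 mm wide; open, the fingers measure 115 mm over their backs; the gripper's body (75 mm by 178 mm) begins 61 mm behind the grasp point.
Start: joints at [-1.198, 0.423, 1.63, -0, 1.089, -0.019], TCP at [238.674, -577.615, 222.675] pointing down, gripper open.
Joint ranges: [-3, 3], [-0.9, 2.11], [0.09, 2.58], [-1.31, 4.45], [0.11, 2.69], [-2.54, 2.54]. Speed limits (rad/s): [2.39, 2.39, 3.01, 3.14, 3.14, 3.14].

### API

Orientations are given as a rotation vector (axis times angle).
In Python, from workcell import ctrl gives the robot as it stands. The module is installed in compiled form; this text tells all that it offers.
- The arm moves only by the tool carry_out, never from a script. Its arguments are lists of equal length, an entry for each row: "delta_pos": the shift along the tool's x, y, z in cm, a list of three; "rotation": the turn, a rotation vector about the tool's x, y, z in rad, a list of three. In form: {"delta_pos": [[dx, dy, dz], ...], "rotation": [[wx, wy, wz], ...]}. A call has 1 to 12 rows; each row is the pose to reach, as a shift and turn from the pose commanded when the call began, along the tool's axes at that moment; what a row does not reach only later rows make up. A row lasts 1/12 s, in which the tool goes at most 41.7 mm and 7.16 degrees, less where a joint would pass 70% of its speed; a pose out of reach is approached as far as the arm can. A call with a gripper value outside its range is refused whole. "hand" is the closure in counts, from 0 (fully open) to 255 (shut), set as the call begins (left out, the last holds). The fingers move at their own pace and stop on an object; the grip force is fixed at half the most. Time passes only in rows, so rows that repeat a pose let the fingers close. It gives the time, the measured TCP pose, the force and the opening at its end, in the units of the state.
- ctrl.get_obs(): the state, without advancing time (a new reading comes with each control period).
- ctrl.get_image(name): name is "scene" or "top" or "wrist"; returns the picture (384x512x3 uint8, red, green, blue); there is no depth.
- ctrl.camera_info(name): a dict with "fov_y" (degrees; the focal length in pixels is half the picture's height over the tangent of half this angle, whatever the lens; pixels are square), "cx", "cy" (the principal point, pixels), "R" (3x3) and "t" (3): a world point X has camera coordinates R X + t; the wrist camera has in their place "T_tool_cam" (4x4, takes a point from camera to tool coordinates, whose origin is the TCP and whose axes are the tool frame's). Camera axes: x right, y down, z forward; pixel columns grow to the right and rows downward; lengths in mm; the calibration is good to about 2 mm. A picture is of the moment at which its call begins: read the wrist's pose just before it. camera_info takes no time and is no camera call.
- ctrl.close_job(): hands the job in, once; it reports no verdict.
The state is a dict: "t": time; "qpos": joint angles; "qvel": joint speeds; "joint_torque": joint torques, N m; "ee_pos": TCP position; "orientation": TCP orientation; "ft_force": force on the tool from outside, world axes, zero at the start; "moment": the same for the moment, N m; "width": finger opening in mm.
Only numpy, scipy, OpenCV 4.12 (cv2) and the standard library are available. Lean on these libraries where they do the work, as an engineer would, in place of code of your own. Each camera call takes 0.05 s, during which the arm holds its last target.

### The job

Take the blue-capped filter cartridge with two lugs and lower it into the test cup turned well off its slots, so that its lugs first rest on the blue rim for a moment. Then turn it under light pressure until the lugs drop fully home in the two slots, and let go. Leave the red and the black cartridge standing where they are.

Things in the scene. Friction and masses are not known exactly. Their poses are not given: they have to be found in the camera images.
- cartridge_center (a point): Blue-capped yellow filter, upright, 250 g, 106 mm tall; point: axis, half-way up (z=0; underside z=-53). Round body 50 mm dia, foot tapered to 40 mm; blue cap 52 mm dia, z -8 to 17; on top a grip fin 14 mm thick (y), 44 long (x), z 17 to 53. Two opposite lugs along +x and -x, 13 mm wide, z -8 to 4, reaching 46 mm from the axis. z up. Half a turn looks the same.
- seat (a point): Fixed test cup: centre of its mouth, level with the flat blue rim (75 mm up). Bore 66 mm dia, 65 deep; outside 100. Two opposite rim slots along +x and -x (white floor), 20 mm deep, 29 wide at the bore, 50 outside. Lugs 40+ degrees off the slots rest on the rim (cartridge centre 8 mm above this point); within 10 degrees they drop in (12 mm below). No springs. Gauge 75 mm tall, 112 mm off along -y.
- red_cartridge_center (a point): Bystander: red-capped yellow cartridge of the same body and fin but with no lugs, loose, upright, 106 mm tall; this point is on its axis half-way up.
- black_cartridge_center (a point): Bystander: black-capped white cartridge of the same body and fin but with four lugs in a cross (reaching 46 mm), loose, upright, 106 mm tall; this point is on its axis half-way up.
Not all that is in view belongs to the job. Several things look just like the part that bears cartridge_center: the one meant starts nearest to the robot's base. Several things look just like the part that bears black_cartridge_center: the one meant starts farthest to the robot's right.

How it is judged (in metres and radians):
On the way, in this order (a step that is already met when the one before it is completed fails the run):
1. the blue-capped cartridge stands in the cup with its lugs resting on the blue rim, off the slots (horizontal distance between cartridge_center and seat below 0.015 m and z of cartridge_center in the frame of seat between 0.003 and 0.013 m and angle between the x axis of cartridge_center and the x axis of seat, either way round above 0.35 rad and contact force between cartridge and station above 0.3 N), for 0.2 s.
2. it has been turned into line and has dropped home, both lugs in the slots (horizontal distance between cartridge_center and seat below 0.014 m and z of cartridge_center in the frame of seat below -0.008 m and angle between the x axis of cartridge_center and the x axis of seat, either way round below 0.4 rad), for 0.1 s.
At the end, for the whole second after the job is handed in: The blue-capped cartridge is upright (within 7 degrees) and at rest in the cup, within 14 mm of its axis, both lugs down in the slots (within 4 mm of fully home, within 23 degrees of the slots' line); the red and black cartridges still stand upright (within 11 degrees) within 30 mm of their start (all of step 2 and angle between cartridge_center's own z axis and vertical below 0.12 rad and linear speed of cartridge below 0.02 m/s and distance of each of red_cartridge_center, black_cartridge_center from where it was at the start of the episode below 0.03 m and angle between each of red_cartridge_center, black_cartridge_center's own z axis and vertical below 0.2 rad); the robot touches nothing.
It fails at once if the cartridge is forced against the cup with more than 60 N (contact force between cartridge and station above 60 N).
It fails at once if the red or black cartridge is shifted more than 30 mm (distance of any of red_cartridge_center, black_cartridge_center from where it was at the start of the episode above 0.03 m).
It also fails if it takes over 40 s, if anything falls off the work surface, if the arm or the gripper's body presses on something with over 40 N, if the wrist force passes 120 N, or if a joint passes its speed limit or range.

## Working session

There is one attempt and no reset: what is moved stays moved. The work goes in short steps, Python scripts to look and compute and a tool call to move; the robot and the scene stay as the last step left them, time stands still between calls to the robot, and variables do not carry over. Pictures are saved under pics/ and viewed, and the job is handed in when it is done.

Besides the shell and the picture viewer there is one more tool, called after "Request:" in YAML: its name, and indented under it one key for each argument. carry_out: Moves the arm, as the interface text tells. Its arguments: {"type":"object","properties":{"delta_pos":{"type":"array","items":{"type":"array","items":{"type":"number"}}},"rotation":{"type":"array","items":{"type":"array","items":{"type":"number"}}},"hand":{"type":"number"}},"required":["delta_pos","rotation"]}

```bash
mkdir -p pics
python3 - <<'E'
from workcell import ctrl
import cv2, numpy as np
np.set_printoptions(precision=4,suppress=True)
o=ctrl.get_obs(); print({k:np.round(v,4) for k,v in o.items()})
for n in ["scene","top","wrist"]:
    im=ctrl.get_image(n); cv2.imwrite(f"pics/{n}0.png",im[:,:,::-1]); print(n,ctrl.camera_info(n))
E
```

```text
{'t': np.float64(0.0), 'qpos': array([-1.198 ,  0.4238,  1.6307, -0.    ,  1.0886, -0.019 ]), 'qvel': array([-0.0004,  0.0012, -0.001 ,  0.    , -0.0003,  0.001 ]), 'joint_torque': array([ -0.0018, -54.464 , -27.3663,   0.0644,   0.0227,  -0.0001]), 'ee_pos': array([ 238.4479, -577.0981,  221.9003]), 'orientation': array([-1.3686,  0.9169, -0.9148]), 'ft_force': array([-0.8218, -0.8811,  0.2855]), 'moment': array([-0.0508, -0.0233, -0.0135]), 'width': np.float64(87.7489)}
scene {'fov_y': 44.533560513071485, 'cx': 253.00676085532217, 'cy': 192.08112346216606, 'R': array([[-0.2709,  0.9626,  0.0014],
       [ 0.784 ,  0.2215, -0.5799],
       [-0.5585, -0.156 , -0.8147]]), 't': array([ 164.1933, -389.7416, 1493.8316])}
top {'fov_y': 46.1800923805454, 'cx': 254.40518524408026, 'cy': 192.01009677056834, 'R': array([[ 0.0137, -0.9999, -0.0072],
       [-0.9933, -0.0127, -0.1149],
       [ 0.1148,  0.0088, -0.9933]]), 't': array([   1.8869,  557.3466, 1024.3094])}
wrist {'fov_y': 63.44621906934238, 'cx': 254.94874290145037, 'cy': 189.02189805827575, 'T_tool_cam': array([[   1.    ,   -0.0012,   -0.    ,    0.603 ],
       [  -0.0003,   -0.2986,    0.9544, -162.2631],
       [  -0.0012,   -0.9544,   -0.2986,   82.9963],
       [   0.    ,    0.    ,    0.    ,    1.    ]])}
```

View pics/top0.png

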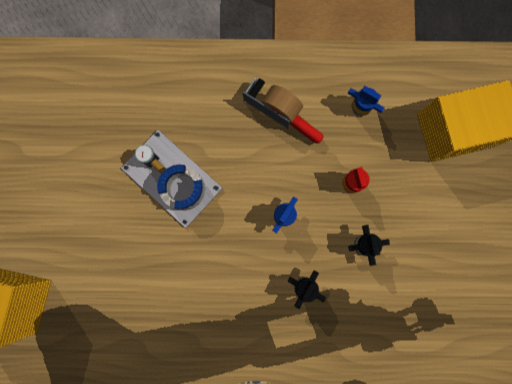

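View pics/scene0.png

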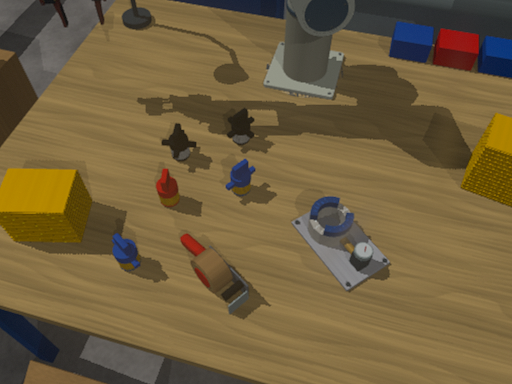

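View pics/wrist0.png

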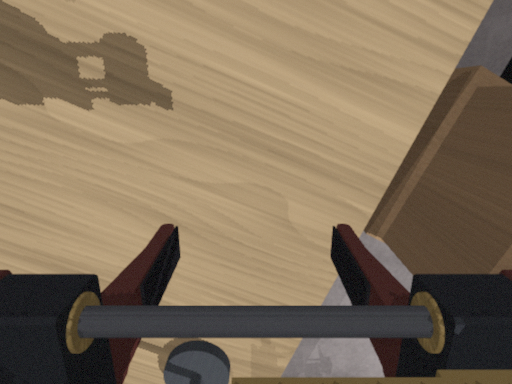

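The target is the blue cap at top (286,214), nearest the base. The cup is at (180,186), with its gauge at (145,154). Next I'll zoom in and measure.

```bash
cat > h.py <<'E'
import numpy as np, cv2
from workcell import ctrl
from scipy.spatial.transform import Rotation as Ro
np.set_printoptions(precision=3,suppress=True)
def ray(name,u,v):
    c=ctrl.camera_info(name); f=192/np.tan(np.radians(c['fov_y'])/2)
    d=np.array([(u-c['cx'])/f,(v-c['cy'])/f,1.])
    if name=='wrist':
        o=ctrl.get_obs();T=c['T_tool_cam'];Rt=Ro.from_rotvec(o['orientation']).as_matrix()
        return Rt@T[:3,3]+o['ee_pos'], Rt@T[:3,:3]@d
    return -c['R'].T@c['t'], c['R'].T@d
def onz(name,u,v,z):
    C,d=ray(name,u,v); return C+d*(z-C[2])/d[2]
def tri(p):
    A=np.zeros((3,3));b=np.zeros(3)
    for (n,u,v) in p:
        C,d=ray(n,u,v);d=d/np.linalg.norm(d);P=np.eye(3)-np.outer(d,d);A+=P;b+=P@C
    return np.linalg.solve(A,b)
def crop(im,x0,y0,x1,y1,s,fn):
    cv2.imwrite(fn,cv2.resize(im[y0:y1,x0:x1,::-1],None,fx=s,fy=s,interpolation=cv2.INTER_CUBIC))
E
python3 - <<'E'
from h import *
t=cv2.imread('pics/top0.png')[:,:,::-1]; s=cv2.imread('pics/scene0.png')[:,:,::-1]
a=cv2.resize(t[180:250,250:320],(390,390),interpolation=cv2.INTER_CUBIC);b=cv2.resize(t[125:235,110:220],(390,390),interpolation=cv2.INTER_CUBIC)
cv2.imwrite('pics/ztop.png',np.hstack([a,b])[:,:,::-1])
a=cv2.resize(s[150:210,210:270],(390,390),interpolation=cv2.INTER_CUBIC);b=cv2.resize(s[190:290,290:390],(390,390),interpolation=cv2.INTER_CUBIC)
cv2.imwrite('pics/zscene.png',np.hstack([a,b])[:,:,::-1])
for n,im in (('top',t),('scene',s)):
    h=cv2.cvtColor(np.ascontiguousarray(im),cv2.COLOR_RGB2HSV)
    m=((h[...,0]>100)&(h[...,0]<130)&(h[...,1]>130)&(h[...,2]>40)).astype(np.uint8)
    k,l,st,ce=cv2.connectedComponentsWithStats(m)
    for i in range(1,k):
        if st[i,4]>40: print(n,st[i],ce[i])
E
```

```text
top [349  86  35  26 454] [366.421  98.952]
top [157 165  28  28 322] [168.062 176.354]
top [175 180  27  29 311] [190.437 196.402]
top [273 197  24  36 475] [284.733 214.368]
scene [ 390   21   44   41 1396] [411.466  41.069]
scene [ 478   36   34   42 1200] [495.605  56.157]
scene [233 159  15  12  73] [239.74  164.507]
scene [311 197  28  17 122] [322.738 202.992]
scene [112 234  24  27 307] [120.476 246.427]
scene [  0 310  45  50 976] [ 21.06  331.319]
```

View pics/ztop.png

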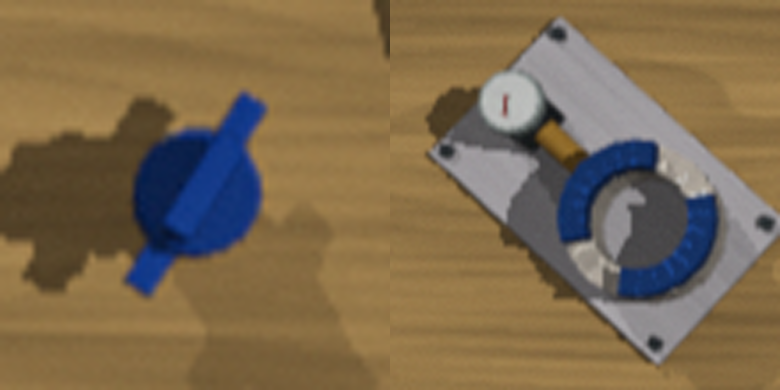

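View pics/zscene.png

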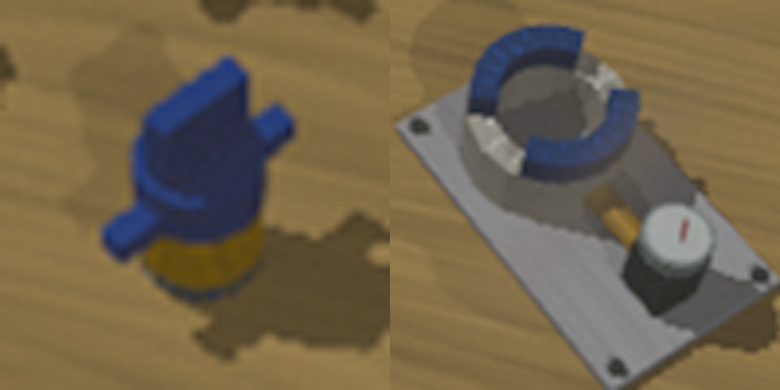

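Run:
```python
from h import *
z=5.571; s=390/110
c=tri([('top',179.8,186.9),('scene',332.0,216.5)]); print('cup tri',c, onz('top',179.8,186.9,75),onz('scene',332,216.5,75))
l1=onz('top',250+254/z,180+101/z,57);l2=onz('top',250+140/z,180+284/z,57);d=l1-l2;print('lugs',l1,l2,(l1+l2)/2,np.degrees(np.arctan2(d[1],d[0])),np.linalg.norm(d))
# fin top corners midline ends
f1=onz('top',250+233/z,180+143/z,106);f2=onz('top',250+177/z,180+232/z,106);d=f1-f2;print('fin',f1,f2,(f1+f2)/2,np.degrees(np.arctan2(d[1],d[0])),np.linalg.norm(d))
p=onz('top',110+293/s,125+172/s,65);q=onz('top',110+208/s,125+266/s,65);d=p-q;print('slots',p,q,(p+q)/2,np.degrees(np.arctan2(d[1],d[0])))
g=onz('top',110+122/s,125+102/s,75);print('gauge',g,onz('scene',290+287/3.9,190+232/3.9,75));d=(c-g);print(np.degrees(np.arctan2(d[1],d[0]))-90,np.linalg.norm(d[:2]))
for n,u,v in [('red',357,180),('blk1',369,245),('blk2',307,289),('blue2',367,99)]: print(n,onz('top',u,v,90))
o=ctrl.get_obs();print(Ro.from_rotvec(o['orientation']).as_matrix())
```

```text
cup tri [563.587 180.421  59.816] [561.762 177.328  75.   ] [573.592 180.512  75.   ]
lugs [541.531 -85.254  57.   ] [466.089 -39.139  57.   ] [503.81  -62.197  57.   ] -31.43584826659679 88.41991951620003
fin [519.921 -73.048 106.   ] [484.968 -51.46  106.   ] [502.444 -62.254 106.   ] -31.700460631865322 41.082257821747966
slots [594.217 150.717  65.   ] [532.655 203.417  65.   ] [563.436 177.067  65.   ] -40.56551850093308
gauge [636.73 260.47  75.  ] [639.837 262.827  75.   ]
-222.41862971152347 108.4332861005032
red [ 580.34  -218.581   90.   ]
blk1 [ 437.373 -242.943   90.   ]
blk2 [ 341.091 -107.762   90.   ]
blue2 [ 766.05  -243.517   90.   ]
[[ 0.382 -0.     0.924]
 [-0.924  0.001  0.382]
 [-0.001 -1.     0.   ]]
```

```bash
cat >> h.py <<'E'
def delta(x,y,z,yawdeg):
    "tool-frame move to put TCP at x,y,z pointing straight down with jaw axis at yaw"
    o=ctrl.get_obs();R=Ro.from_rotvec(o['orientation'])
    a=np.radians(yawdeg);X=np.array([np.cos(a),np.sin(a),0]);Y=np.array([0,0,-1.]);Rt=Ro.from_matrix(np.c_[X,Y,np.cross(X,Y)])
    print('t',o['t'],'pos',o['ee_pos'],'yaw',np.degrees(np.arctan2(*R.as_matrix()[[1,0],0])),'F',o['ft_force'],'w',o['width'])
    print('dpos cm',R.inv().apply(np.array([x,y,z])-o['ee_pos'])/10,'rot',(R.inv()*Rt).as_rotvec())
E
python3 -c "
from h import *
delta(503,-62,180,58.4)"
```

```text
t 0.15 pos [ 238.564 -577.222  222.074] yaw -67.55024731169395 F [ 0.65   0.239 -0.219] w 87.79074675145182
dpos cm [-37.514   4.255  44.114] rot [-0.001 -2.198 -0.001]
```

Request:
carry_out:
  delta_pos:
    - [-37.5, 4.2, 44.1]
    - [-37.5, 4.2, 44.1]
    - [-37.5, 4.2, 44.1]
    - [-37.5, 4.2, 44.1]
    - [-37.5, 4.2, 44.1]
    - [-37.5, 4.2, 44.1]
    - [-37.5, 4.2, 44.1]
    - [-37.5, 4.2, 44.1]
    - [-37.5, 4.2, 44.1]
    - [-37.5, 4.2, 44.1]
    - [-37.5, 4.2, 44.1]
    - [-37.5, 4.2, 44.1]
  rotation:
    - [0, -2.2, 0]
    - [0, -2.2, 0]
    - [0, -2.2, 0]
    - [0, -2.2, 0]
    - [0, -2.2, 0]
    - [0, -2.2, 0]
    - [0, -2.2, 0]
    - [0, -2.2, 0]
    - [0, -2.2, 0]
    - [0, -2.2, 0]
    - [0, -2.2, 0]
    - [0, -2.2, 0]

```text
t: 1.15
ee_pos: [466.9, -132.0, 186.4]
orientation: [-1.556, -0.257, 0.257]
ft_force: [0.7, -0.4, -0.6]
width: 88.1
```

```bash
python3 -c "
from h import *
delta(503,-62,180,58.4)"
```

```text
t 1.15 pos [ 466.872 -132.003  186.431] yaw 18.740721555564782 F [ 0.691 -0.409 -0.638] w 88.09320027916985
dpos cm [5.67  0.643 5.469] rot [ 0.    -0.692  0.   ]
```

Request:
carry_out:
  delta_pos:
    - [5.6, 0.6, 5.4]
    - [5.6, 0.6, 5.4]
    - [5.6, 0.6, 5.4]
    - [5.6, 0.6, 5.4]
    - [5.6, 0.6, 5.4]
    - [5.6, 0.6, 5.4]
    - [5.6, 0.6, 5.4]
    - [5.6, 0.6, 5.4]
  rotation:
    - [0, -0.69, 0]
    - [0, -0.69, 0]
    - [0, -0.69, 0]
    - [0, -0.69, 0]
    - [0, -0.69, 0]
    - [0, -0.69, 0]
    - [0, -0.69, 0]
    - [0, -0.69, 0]

```text
t: 1.82
ee_pos: [502.4, -65.0, 180.4]
orientation: [-1.424, -0.786, 0.786]
ft_force: [-0.0, -0.4, -0.7]
width: 87.9
```

Run:
```python
from h import *
delta(503,-62,180,58.4)
im=ctrl.get_image('wrist');cv2.imwrite('pics/w1.png',im[:,:,::-1])
```

```text
t 1.8167 pos [502.429 -64.997 180.361] yaw 57.79805139668516 F [-0.017 -0.427 -0.697] w 87.92370056023721
dpos cm [0.284 0.036 0.111] rot [-0.    -0.011 -0.   ]
```

View pics/w1.png

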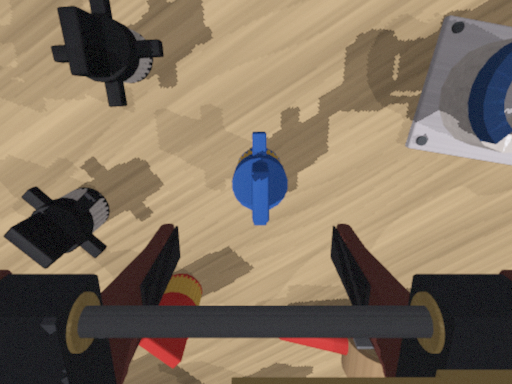

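The wrist view shows the blue cartridge between the fingers. Its lugs run from (259,132) to (261,224), parallel to the pads.

Run:
```python
from h import *
im=ctrl.get_image('wrist')
a=cv2.resize(im[120:240,200:320],(600,600),interpolation=cv2.INTER_CUBIC);cv2.imwrite('pics/w1z.png',a[:,:,::-1])
l1=onz('wrist',259.5,133,57);l2=onz('wrist',260.7,223,57);d=l2-l1
print((l1+l2)/2,np.linalg.norm(d),np.degrees(np.arctan2(d[1],d[0])))
```

```text
[504.192 -60.374  57.   ] 89.1107300783284 -31.247950495956125
```

View pics/w1z.png

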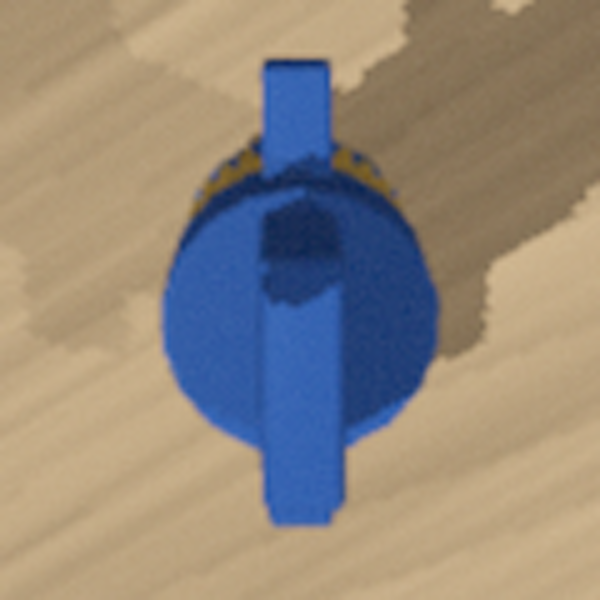

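```bash
python3 -c "
from h import *
delta(504,-61,74,58.7)"
```

```text
t 1.9167 pos [502.484 -65.13  180.457] yaw 57.79962032263771 F [ 0.882 -0.161  0.035] w 87.97454311295081
dpos cm [ 0.431 10.646  0.091] rot [-0.    -0.016 -0.   ]
```

Request:
carry_out:
  delta_pos:
    - [0.4, 1.5, 0.1]
    - [0.4, 4.5, 0.1]
    - [0.4, 7.5, 0.1]
    - [0.4, 9.5, 0.1]
    - [0.4, 10.6, 0.1]
    - [0.4, 10.6, 0.1]
    - [0.4, 10.6, 0.1]
  rotation:
    - [0, -0.016, 0]
    - [0, -0.016, 0]
    - [0, -0.016, 0]
    - [0, -0.016, 0]
    - [0, -0.016, 0]
    - [0, -0.016, 0]
    - [0, -0.016, 0]

```text
t: 2.5
ee_pos: [503.9, -61.2, 74.6]
orientation: [-1.418, -0.799, 0.8]
ft_force: [0.0, -0.5, 1.0]
width: 87.8
```

Run:
```python
from h import *
delta(504,-61,74,58.7)
im=ctrl.get_image('wrist');cv2.imwrite('pics/w2.png',im[:,:,::-1])
```

```text
t 2.5 pos [503.874 -61.228  74.555] yaw 58.797515120858165 F [ 0.001 -0.454  0.956] w 87.77282682736127
dpos cm [0.026 0.055 0.001] rot [-0.001  0.002 -0.   ]
```

View pics/w2.png

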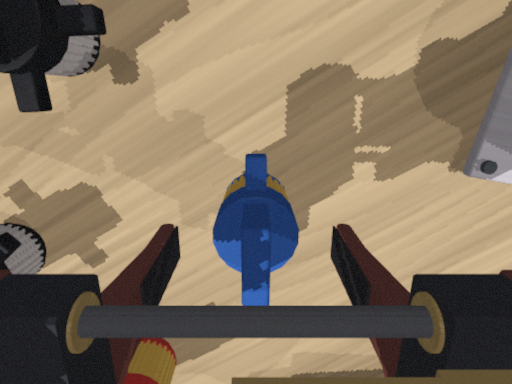

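The fin is centred between the pads at x of about 256, so I'll close the gripper.

Request:
carry_out:
  delta_pos:
    - [0, 0, 0]
    - [0, 0, 0]
    - [0, 0, 0]
    - [0, 0, 0]
    - [0, 0, 0]
    - [0, 0, 0]
    - [0, 0, 0]
    - [0, 0, 0]
    - [0, 0, 0]
    - [0, 0, 0]
  rotation:
    - [0, 0, 0]
    - [0, 0, 0]
    - [0, 0, 0]
    - [0, 0, 0]
    - [0, 0, 0]
    - [0, 0, 0]
    - [0, 0, 0]
    - [0, 0, 0]
    - [0, 0, 0]
    - [0, 0, 0]
  hand: 255

```text
t: 3.38
ee_pos: [503.8, -61.1, 74.4]
orientation: [-1.418, -0.8, 0.8]
ft_force: [0.2, -0.0, -0.1]
width: 25.0
```

```bash
python3 -c "
from h import *
delta(470,0,200,88)"
```

```text
t 3.3833 pos [503.775 -61.139  74.426] yaw 58.84236982432374 F [ 0.165 -0.005 -0.118] w 24.990369277101642
dpos cm [  3.484 -12.557   6.056] rot [-0.    -0.509 -0.   ]
```

Request:
carry_out:
  delta_pos:
    - [0, 0, 0]
    - [0, 0, 0]
    - [0, 0, 0]
    - [0, 0, 0]
    - [0, -1, 0]
    - [0, -3, 0]
    - [0, -6, 0]
    - [0, -9, 0]
    - [0, -11, 0]
    - [0, -11, 0]
  rotation:
    - [0, 0, 0]
    - [0, 0, 0]
    - [0, 0, 0]
    - [0, 0, 0]
    - [0, 0, 0]
    - [0, 0, 0]
    - [0, 0, 0]
    - [0, 0, 0]
    - [0, 0, 0]
    - [0, 0, 0]

```text
t: 4.22
ee_pos: [506.4, -61.5, 189.0]
orientation: [-1.423, -0.806, 0.796]
ft_force: [0.8, 0.3, -2.2]
width: 13.8
```

Run:
```python
from h import *
o=ctrl.get_obs();print(o['moment'])
delta(563,178,185,108.5)
im=ctrl.get_image('wrist');cv2.imwrite('pics/w3.png',im[:,:,::-1])
im=ctrl.get_image('scene');crop(im,180,80,400,300,2.7,'pics/s3.png')
```

```text
[ 0.049 -0.157 -0.001]
t 4.2167 pos [506.352 -61.491 189.043] yaw 58.84717489090513 F [ 0.774  0.32  -2.206] w 13.788026924463514
dpos cm [23.425  0.421  7.545] rot [ 0.008 -0.867 -0.   ]
```

View pics/w3.png

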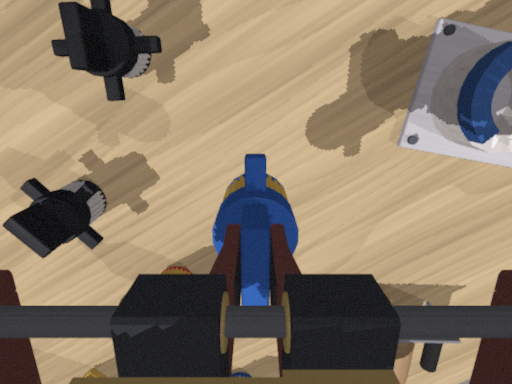

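View pics/s3.png

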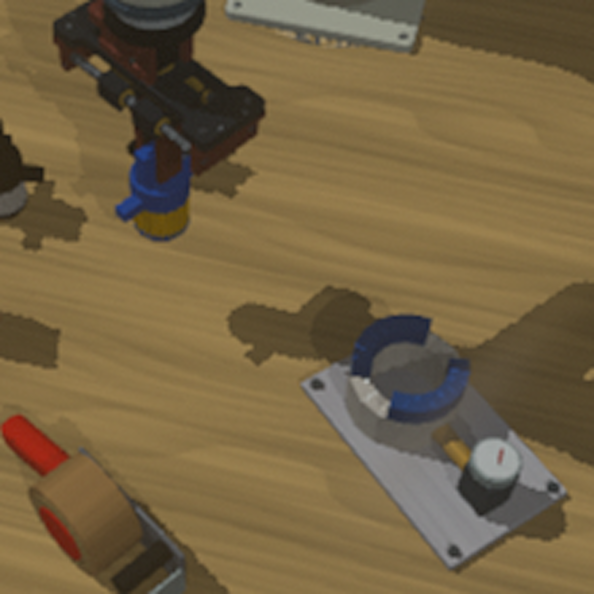

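Run:
```python
from h import *
delta(598,74,185,108.5)
```

```text
t 4.3167 pos [503.954 -61.159 185.112] yaw 58.84400710508509 F [ 0.385  0.038 -2.068] w 13.759777861338048
dpos cm [16.432  0.024 -1.055] rot [ 0.002 -0.867 -0.   ]
```

Request:
carry_out:
  delta_pos:
    - [2, 0, 0]
    - [5, 0, -0.3]
    - [8, 0, -0.6]
    - [11, 0, -0.8]
    - [13.5, 0, -1]
    - [15.5, 0, -1]
    - [16.4, 0, -1]
    - [16.4, 0, -1]
    - [16.4, 0, -1]
    - [16.4, 0, -1]
  rotation:
    - [0, -0.1, 0]
    - [0, -0.22, 0]
    - [0, -0.34, 0]
    - [0, -0.46, 0]
    - [0, -0.58, 0]
    - [0, -0.7, 0]
    - [0, -0.8, 0]
    - [0, -0.87, 0]
    - [0, -0.87, 0]
    - [0, -0.87, 0]

```text
t: 5.15
ee_pos: [596.0, 73.9, 182.5]
orientation: [-1.035, -1.441, 1.445]
ft_force: [-0.2, 0.3, -1.8]
width: 13.8
```

Run:
```python
from h import *
delta(598,74,185,108.5)
im=ctrl.get_image('wrist');cv2.imwrite('pics/w4.png',im[:,:,::-1])
crop(im,260,80,512,280,3,'pics/w4z.png')
```

```text
t 5.15 pos [595.956  73.949 182.513] yaw 108.57344809705204 F [-0.235  0.32  -1.85 ] w 13.847849219539071
dpos cm [-0.06  -0.249 -0.195] rot [-0.003  0.001  0.001]
```

View pics/w4.png

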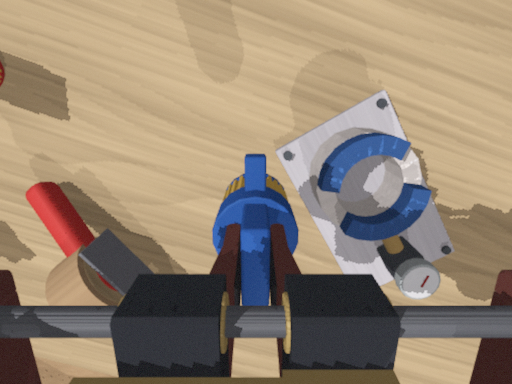

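View pics/w4z.png

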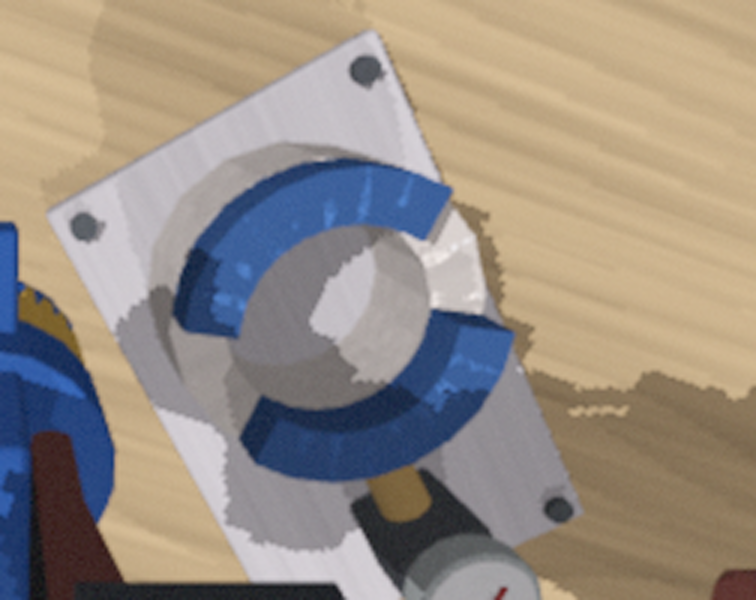

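Run:
```python
from h import *
from scipy.optimize import least_squares
F=lambda P:np.array([onz('wrist',260+x/3,80+y/3,75)[:2] for x,y in P])
out=F([(513,338),(497,372),(470,410),(430,447),(385,470),(330,480)])
inn=F([(430,240),(395,227),(360,225),(320,236),(290,255),(262,290),(242,335)])
f=lambda p:np.r_[np.hypot(*(out-p[:2]).T)-p[2],np.hypot(*(inn-p[:2]).T)-p[3]]
r=least_squares(f,[563,178,50,33]);print(r.x,f(r.x))
# slot edges: outer/inner corners of slots at z=75
for z in (75,):
  A,B,C,D=F([(450,190),(513,338),(188,320),(250,448)])  # outer corners
  a=(A+B)/2;b=(C+D)/2;d=a-b;print('slots',a,b,(a+b)/2,np.degrees(np.arctan2(d[1],d[0])))
  A,B,C,D=F([(430,240),(430,312),(240,337),(262,398)])
  a=(A+B)/2;b=(C+D)/2;d=a-b;print('inner',a,b,(a+b)/2,np.degrees(np.arctan2(d[1],d[0])))
# lug held: position
l=onz('wrist',256,157,182.5-21.4+4);print('lugtip',l)
g=onz('wrist',260+490/3,80+590/3,75);print('gauge',g)
d=r.x[:2]-g[:2];print(np.degrees(np.arctan2(d[1],d[0]))-90,np.hypot(*d))
```

```text
[565.726 182.225  46.779  34.421] [ 1.106 -0.54  -1.444 -0.814  0.191  1.5    0.672  0.236  0.153 -0.113
 -0.369 -1.011  0.433]
slots [533.644 208.341] [593.589 148.909] [563.617 178.625] 135.24584458109322
inner [541.525 195.05 ] [585.176 155.854] [563.35  175.452] 138.0783272340186
lugtip [553.325  59.366 165.1  ]
gauge [632.328 262.481  75.   ]
-219.68875633322034 104.29247442831262
```

Run:
```python
from h import *
delta(563.5,179,182,108.5)
```

```text
t 5.2 pos [596.124  73.764 182.932] yaw 108.54726113691665 F [-0.217 -0.092 -1.833] w 14.269080318798384
dpos cm [11.015  0.099 -0.255] rot [-0.003  0.001  0.001]
```

Request:
carry_out:
  delta_pos:
    - [2, 0, 0]
    - [5, 0, -0.1]
    - [8, 0, -0.2]
    - [10, 0, -0.25]
    - [11, 0, -0.25]
    - [11, 0, -0.25]
    - [11, 0, -0.25]
    - [11, 0, -0.25]
  rotation:
    - [0, 0, 0]
    - [0, 0, 0]
    - [0, 0, 0]
    - [0, 0, 0]
    - [0, 0, 0]
    - [0, 0, 0]
    - [0, 0, 0]
    - [0, 0, 0]

```text
t: 5.87
ee_pos: [564.6, 177.9, 184.4]
orientation: [-1.038, -1.444, 1.445]
ft_force: [-0.1, 0.4, -1.6]
width: 13.5
```

Run:
```python
from h import *
delta(563.5,179,110,108.5)
im=ctrl.get_image('wrist');cv2.imwrite('pics/w5.png',im[:,:,::-1])
im=ctrl.get_image('top');crop(im,100,110,250,260,4,'pics/t5.png')
```

```text
t 5.8667 pos [564.579 177.907 184.363] yaw 108.6224252223234 F [-0.1    0.417 -1.551] w 13.545698764741015
dpos cm [0.141 7.436 0.066] rot [-0.     0.002 -0.   ]
```

View pics/w5.png

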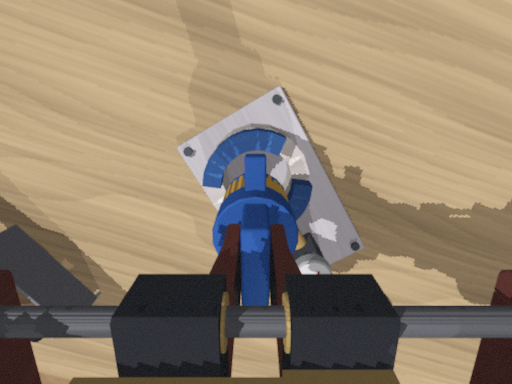

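Request:
carry_out:
  delta_pos:
    - [0, 1.5, 0]
    - [0, 3.5, 0]
    - [0, 5.5, 0]
    - [0, 6.7, 0]
    - [0, 7.2, 0]
    - [0, 7.2, 0]
    - [0, 7.2, 0]
  rotation:
    - [0, 0, 0]
    - [0, 0, 0]
    - [0, 0, 0]
    - [0, 0, 0]
    - [0, 0, 0]
    - [0, 0, 0]
    - [0, 0, 0]

```text
t: 6.55
ee_pos: [564.8, 178.8, 112.9]
orientation: [-1.037, -1.445, 1.445]
ft_force: [0.1, 1.0, -1.4]
width: 14.2
```

Run:
```python
from h import *
delta(563.5,179,104.4,108.5)
im=ctrl.get_image('wrist');crop(im,130,80,390,280,3,'pics/w6.png')
im=ctrl.get_image('scene');crop(im,270,130,410,290,3.5,'pics/s6.png')
```

```text
t 6.55 pos [564.786 178.828 112.864] yaw 108.6649133198597 F [ 0.135  0.993 -1.433] w 14.169902900968795
dpos cm [0.057 0.846 0.117] rot [ 0.     0.003 -0.   ]
```

View pics/w6.png

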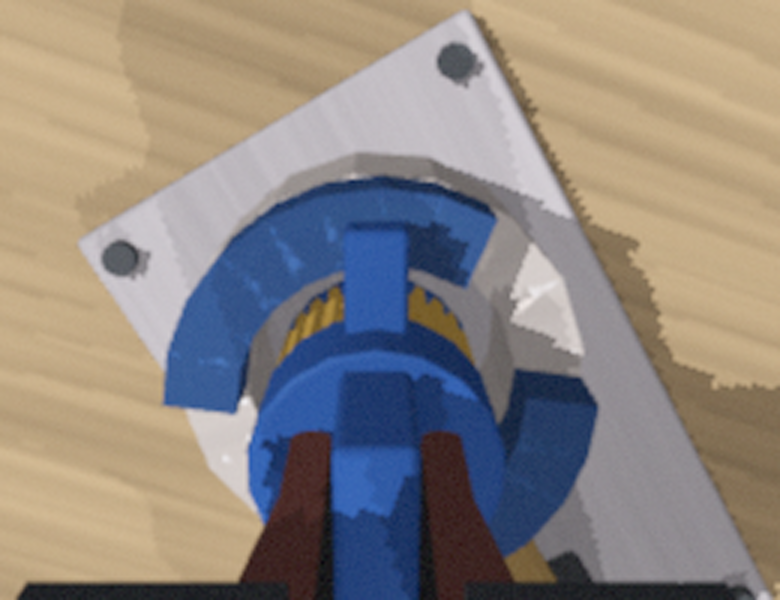

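View pics/s6.png

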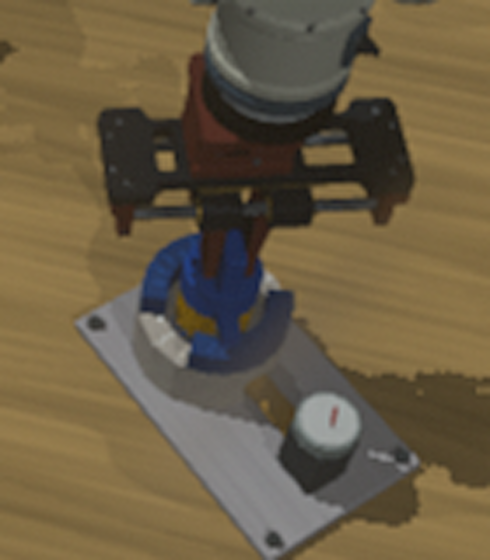

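Run:
```python
from h import *
from scipy.optimize import least_squares
W=lambda x,y,z:onz('wrist',130+x/3,80+y/3,z)[:2]
out=np.array([W(x,y,75) for x,y in [(172,350),(235,240),(300,195),(376,178),(440,187),(492,213),(597,408),(575,475),(540,530)]])
inn=np.array([W(x,y,75) for x,y in [(468,285),(415,268),(300,292),(262,340),(238,410)]])
f=lambda p:np.r_[np.hypot(*(out-p[:2]).T)-p[2],np.hypot(*(inn-p[:2]).T)-p[3]]
r=least_squares(f,[563,178,50,33]);print(r.x,f(r.x))
print('lugtip',W(376,226,112.8-21.4+4), 'expected',ctrl.get_obs()['ee_pos'][:2]+46*np.array([np.cos(np.radians(198.6)),np.sin(np.radians(198.6))]))
d=W(525,290,60)-W(215,465,60);print(np.degrees(np.arctan2(d[1],d[0])))
```

```text
[563.636 179.947  50.212  32.44 ] [-0.557 -0.388  0.671  1.015  0.504 -0.688 -0.595 -0.742  0.779  0.78
 -0.376 -0.576 -1.267  1.44 ]
lugtip [521.732 163.984] expected [521.613 164.477]
139.64446372131346
```

Request:
carry_out:
  delta_pos:
    - [0.1, 0.2, 0.1]
    - [0.1, 0.4, 0.1]
    - [0.1, 0.6, 0.1]
    - [0.1, 0.75, 0.1]
    - [0.1, 0.85, 0.1]
    - [0.1, 0.9, 0.1]
  rotation:
    - [0, 0, 0]
    - [0, 0, 0]
    - [0, 0, 0]
    - [0, 0, 0]
    - [0, 0, 0]
    - [0, 0, 0]

```text
t: 7.15
ee_pos: [563.0, 179.7, 104.4]
orientation: [-1.037, -1.445, 1.445]
ft_force: [-4.1, -1.4, 13.5]
width: 14.0
```

Run:
```python
from h import *
delta(563.6,180,104.4,108.5);print(ctrl.get_obs()['moment'])
```

```text
t 7.15 pos [563.032 179.706 104.397] yaw 108.69465239799754 F [-4.079 -1.443 13.493] w 13.964806138537499
dpos cm [ 0.01  -0.    -0.063] rot [-0.     0.003  0.   ]
[-0.072  0.729 -0.015]
```

Request:
carry_out:
  delta_pos:
    - [0, 0, 0]
    - [0, 0, 0]
    - [0, 0, 0]
    - [0, 0, 0]
  rotation:
    - [0, 0, 0]
    - [0, 0, 0]
    - [0, 0, 0]
    - [0, 0, 0]

```text
t: 7.48
ee_pos: [563.0, 179.7, 104.4]
orientation: [-1.037, -1.445, 1.445]
ft_force: [-4.0, -1.0, 7.3]
width: 13.7
```

Run:
```python
from h import *
delta(563.6,180,104.4,48.8);print(ctrl.get_obs()['moment'])
im=ctrl.get_image('wrist');crop(im,130,80,390,280,3,'pics/w7.png')
delta(563.6,180,104.4,48.8)
```

```text
t 7.4833 pos [563.026 179.69  104.415] yaw 108.69214164645553 F [-3.967 -1.031  7.348] w 13.723487483433864
dpos cm [ 0.011  0.002 -0.064] rot [-0.     1.045  0.   ]
[-0.094  0.444 -0.021]
t 7.5333 pos [563.004 179.708 104.435] yaw 108.6935272047322 F [-2.97  -0.867  7.639] w 13.967168247584665
dpos cm [ 0.009  0.004 -0.066] rot [-0.     1.045  0.   ]
```

View pics/w7.png

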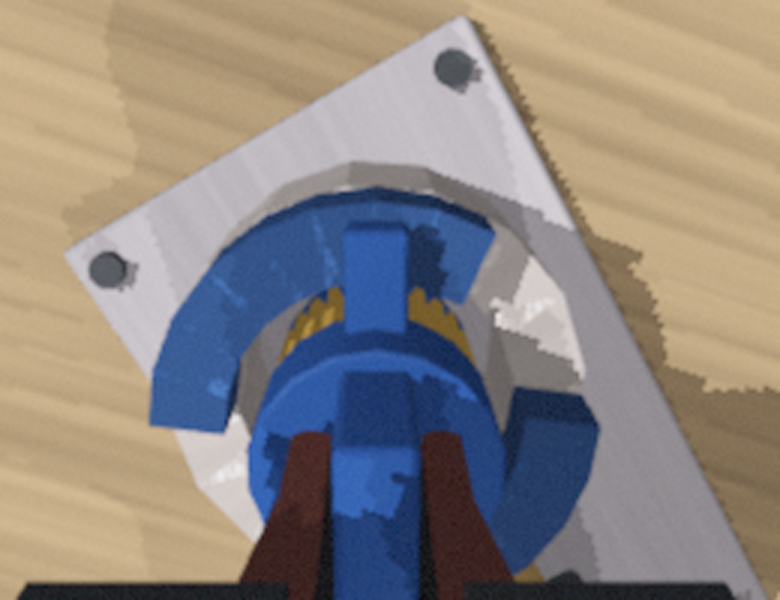

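Request:
carry_out:
  delta_pos:
    - [0, 0, 0]
    - [0, 0, 0]
    - [0, 0, 0]
    - [0, 0, 0]
    - [0, 0, 0]
    - [0, 0, 0]
    - [0, 0, 0]
    - [0, 0, 0]
    - [0, 0, 0]
  rotation:
    - [0, 0.07, 0]
    - [0, 0.14, 0]
    - [0, 0.21, 0]
    - [0, 0.28, 0]
    - [0, 0.35, 0]
    - [0, 0.42, 0]
    - [0, 0.49, 0]
    - [0, 0.56, 0]
    - [0, 0.6, 0]

```text
t: 8.28
ee_pos: [563.9, 179.9, 104.4]
orientation: [-1.328, -1.004, 1.001]
ft_force: [-0.4, 0.4, 3.6]
width: 13.9
```

Run:
```python
from h import *
delta(563.6,180,104.4,48.8);print(ctrl.get_obs()['moment'])
```

```text
t 8.2833 pos [563.94  179.936 104.412] yaw 74.11456630954228 F [-0.392  0.412  3.6  ] w 13.894742863590455
dpos cm [-0.003  0.001  0.034] rot [0.001 0.442 0.001]
[ 0.088 -0.023  0.053]
```

Request:
carry_out:
  delta_pos:
    - [0, 0.05, 0]
    - [0, 0.05, 0]
    - [0, 0.05, 0]
    - [0, 0.05, 0]
    - [0, 0.05, 0]
    - [0, 0.05, 0]
    - [0, 0.05, 0]
    - [0, 0.05, 0]
  rotation:
    - [0, 0.07, 0]
    - [0, 0.14, 0]
    - [0, 0.21, 0]
    - [0, 0.28, 0]
    - [0, 0.35, 0]
    - [0, 0.41, 0]
    - [0, 0.44, 0]
    - [0, 0.44, 0]

```text
t: 8.95
ee_pos: [563.1, 179.7, 102.9]
orientation: [-1.465, -0.668, 0.669]
ft_force: [-0.2, 0.2, -1.8]
width: 13.6
```

Run:
```python
from h import *
im=ctrl.get_image('wrist');crop(im,130,80,390,280,3,'pics/w8.png')
delta(563.6,180,84.4,48.8);print(ctrl.get_obs()['moment'])
```

```text
t 9.0 pos [563.05  179.654 102.922] yaw 49.14520801722773 F [-0.132 -0.572 -1.123] w 14.135929736539527
dpos cm [ 0.062  1.852 -0.019] rot [-0.     0.006 -0.   ]
[-0.001 -0.111 -0.01 ]
```

View pics/w8.png

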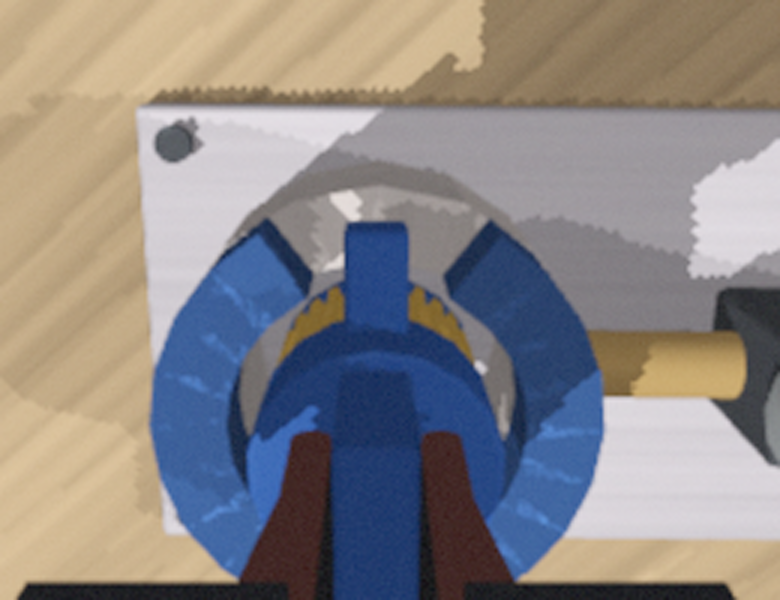

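The lug is centred in the slot gap at (377,250) and is no longer touching the rim. Next I'll lower it home.

Request:
carry_out:
  delta_pos:
    - [0, 0.2, 0]
    - [0, 0.5, 0]
    - [0, 0.8, 0]
    - [0, 1.1, 0]
    - [0, 1.4, 0]
    - [0, 1.6, 0]
    - [0, 1.75, 0]
    - [0, 1.85, 0]
    - [0, 1.85, 0]
    - [0, 1.85, 0]
  rotation:
    - [0, 0, 0]
    - [0, 0, 0]
    - [0, 0, 0]
    - [0, 0, 0]
    - [0, 0, 0]
    - [0, 0, 0]
    - [0, 0, 0]
    - [0, 0, 0]
    - [0, 0, 0]
    - [0, 0, 0]

```text
t: 9.83
ee_pos: [563.2, 179.7, 84.5]
orientation: [-1.465, -0.67, 0.669]
ft_force: [-0.2, -0.8, -1.7]
width: 13.7
```

Run:
```python
from h import *
im=ctrl.get_image('wrist');crop(im,130,80,390,280,3,'pics/w9.png')
delta(563.6,180,84.4,48.8);print(ctrl.get_obs()['moment'])
```

```text
t 9.8833 pos [563.163 179.673  84.524] yaw 49.10420130118542 F [-0.081  0.968 -1.896] w 13.897183493347269
dpos cm [ 0.053  0.012 -0.012] rot [0.    0.005 0.   ]
[ 0.02  -0.175  0.007]
```

View pics/w9.png

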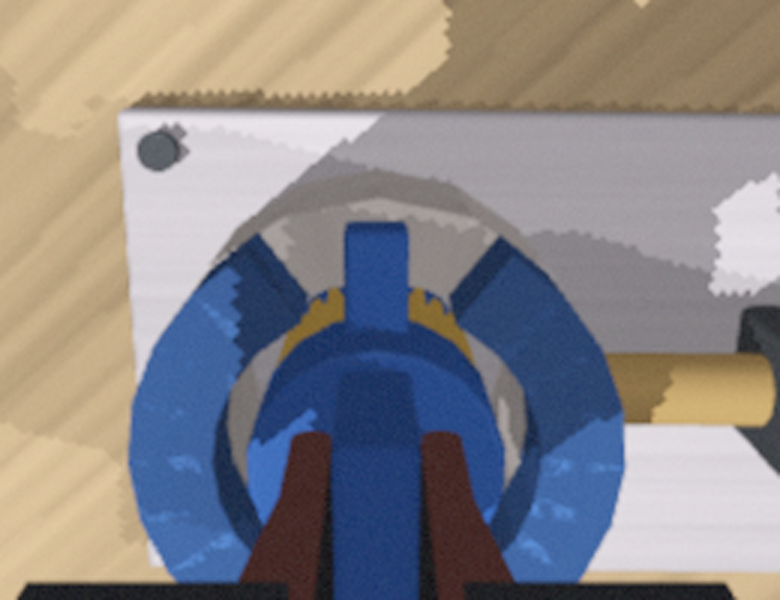

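Request:
carry_out:
  delta_pos:
    - [0, 0.03, 0]
    - [0, 0.06, 0]
    - [0, 0.08, 0]
    - [0, 0.08, 0]
    - [0, 0.08, 0]
  rotation:
    - [0, 0, 0]
    - [0, 0, 0]
    - [0, 0, 0]
    - [0, 0, 0]
    - [0, 0, 0]

```text
t: 10.3
ee_pos: [563.3, 179.7, 84.4]
orientation: [-1.465, -0.67, 0.669]
ft_force: [-1.7, -0.7, 4.8]
width: 13.9
```

The lugs are seated on the slot floor with about 6 N of light contact. Now I'll open the gripper.

Request:
carry_out:
  delta_pos:
    - [0, 0, 0]
    - [0, 0, 0]
    - [0, 0, 0]
    - [0, 0, 0]
    - [0, 0, 0]
    - [0, 0, 0]
    - [0, 0, 0]
    - [0, 0, 0]
  rotation:
    - [0, 0, 0]
    - [0, 0, 0]
    - [0, 0, 0]
    - [0, 0, 0]
    - [0, 0, 0]
    - [0, 0, 0]
    - [0, 0, 0]
    - [0, 0, 0]
  hand: 0

```text
t: 10.97
ee_pos: [563.1, 179.6, 83.6]
orientation: [-1.465, -0.669, 0.669]
ft_force: [0.7, 1.1, 0.4]
width: 64.0
```

Request:
carry_out:
  delta_pos:
    - [0, -0.5, 0]
    - [0, -2, 0]
    - [0, -4, 0]
    - [0, -7, 0]
    - [0, -10, 0]
    - [0, -12, 0]
    - [0, -12, 0]
    - [0, -12, 0]
  rotation:
    - [0, 0, 0]
    - [0, 0, 0]
    - [0, 0, 0]
    - [0, 0, 0]
    - [0, 0, 0]
    - [0, 0, 0]
    - [0, 0, 0]
    - [0, 0, 0]

```text
t: 11.63
ee_pos: [563.7, 179.8, 205.1]
orientation: [-1.466, -0.672, 0.667]
ft_force: [0.4, -0.4, -0.2]
width: 87.9
```

Run:
```python
from h import *
delta(563.6,180,84.4,48.8)
im=ctrl.get_image('wrist');crop(im,130,80,390,280,3,'pics/w10.png')
im=ctrl.get_image('scene');cv2.imwrite('pics/s10.png',im[:,:,::-1])
W=lambda x,y,z:onz('wrist',x,y,z)
```

```text
t 11.6333 pos [563.744 179.843 205.095] yaw 49.101392607533434 F [ 0.418 -0.42  -0.168] w 87.94287859559208
dpos cm [-0.028 12.069  0.04 ] rot [0.002 0.005 0.003]
```

View pics/w10.png

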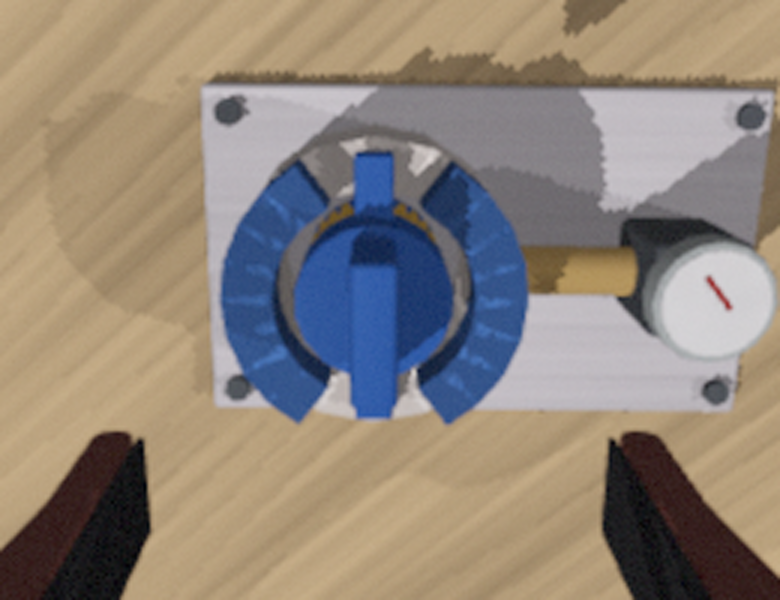

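View pics/s10.png

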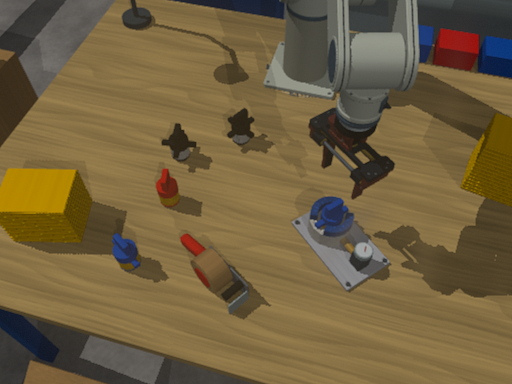

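The cartridge sits with both lugs in the slots: the lug tip is at (374,155), centred in the gap, and the fin lies on the slot line. The red and black cartridges are where they started, and the gripper is clear. I'm handing in.

```bash
python3 -c "
from workcell import ctrl
print(ctrl.close_job())"
```

```text
the job is handed in; nothing more can be done
None
```

The blue-capped cartridge nearest the base is seated in the test cup with both lugs down in the slots, and I've handed the job in. The hand-in gave no verdict.

- **Resting on the rim:** I lowered it about 60° off the slots. The lugs touched at the expected height (TCP 104.4 mm), and I held them there for about 0.4 s. The wrist reading during this was about 7–13 N.
- **Turning and dropping home:** I turned it 60° under about 5 N of pressure until the lugs cleared the rim. I then lowered it 20 mm by arm until it touched the slot floor lightly at TCP 84.4 mm, which matches fully home. After that I let go and backed the gripper 12 cm straight up.
- **Last checks:** The final wrist picture shows both lugs centred in the slots and the fin on the slot line. The scene picture shows the red and both black cartridges standing where they started. The gripper reads free of contact, and the clock stood at about 11.7 s.
- **Disagreement between cameras:** The first estimates of the cup centre from the different views differed by up to about 12 mm. I used the close wrist view, where the rim circle fitted to within about 1.5 mm. The rim touched down at the expected height, and the drop went through freely.

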